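# Top core off the drying pile and into the sanding jig

### The job

Clamp the uppermost core mount of the crossed pile in the sanding jig: swing the jig's lever open, lift that mount clear off the pile without shifting the ones under it (their glue is still setting), lay it flat in the channel, core side up, right up against the end stop, and swing the lever fully shut so that it is held against the fence. Leave the rest of the pile and everything else on the bench where it is, and let go at the end.

Things in the scene. Friction and masses are not known exactly. Their poses are not given: they have to be found in the camera images.
- top_mount: a wooden core mount: straw-coloured lath 22 mm wide, 14 mm high (16 mm to the crown of the round core in its groove), 240 mm long; origin at the centre of its underside, y along it, z up out of the core face; the uppermost of the crossed pile, resting on mount_c and mount_d, underside 28 mm above the card's top; about 50 g; grasp across its width
- mount_a: a wooden core mount: straw-coloured lath 22 mm wide, 14 mm high (16 mm to the crown of the round core in its groove), 260 mm long; origin at the centre of its underside, y along it, z up out of the core face; in the bottom layer of the pile, on the card
- mount_b: a wooden core mount: straw-coloured lath 22 mm wide, 14 mm high (16 mm to the crown of the round core in its groove), 240 mm long; origin at the centre of its underside, y along it, z up out of the core face; in the bottom layer of the pile, on the card, beside mount_a
- mount_c: a wooden core mount: straw-coloured lath 22 mm wide, 14 mm high (16 mm to the crown of the round core in its groove), 260 mm long; origin at the centre of its underside, y along it, z up out of the core face; in the middle layer, lying across mount_a and mount_b
- mount_d: a wooden core mount: straw-coloured lath 22 mm wide, 14 mm high (16 mm to the crown of the round core in its groove), 240 mm long; origin at the centre of its underside, y along it, z up out of the core face; in the middle layer, lying across mount_a and mount_b, beside mount_c
- drying_card: a brown cardboard sheet 230 x 230 x 3 mm, fixed, under the pile, the two vials and the film can; origin at the centre of its underside
- jig: sanding jig: fixed plywood board, x -138 to +128 mm, y -60 to +36 mm, top 18 mm above the bench, with a channel for one mount along its x axis between aluminium blocks 10 mm high on the board. From x = -32 to +32 mm both sides of the channel are open for the fingers. Origin on the bench below jig_seat
- jig_fence (a point): middle of the fence's face, at y = +11 mm in the jig's frame, at the board's top: two blocks, x -105 to -32 and +32 to +105 mm, 18 mm thick. Across the channel from the far one stands a guide block, face at y = -17 mm, 17 mm thick
- jig_stop (a point): foot of the end stop's face, at x = -120 mm in the jig's frame, at the end near the robot; the block is 13 mm thick
- jig_seat (a point): where the centre of the underside of a clamped 240 mm mount belongs: on the board's top, lath along the jig's x axis (either way round), touching fence and end stop; axes as the jig's. With the lever open the channel is 28 mm wide, 6 mm wider than a mount, the spare all on the -y side
- clamp_pivot (a point): vertical axis of the clamp lever's steel eccentric, on the board's top at x -50, y -31 mm in the jig's frame, on the -y side of the channel; axes as the jig's
- clamp_knob (a point): centre of the red upright grip (19 mm thick, 30 mm high, round) on the end of the clamp lever, 65 mm from the pivot, 37 mm above the board's top; it moves with the lever in a level arc
- clamp_lever (a joint): clamp lever angle. 0: fully open, pointing 100 degrees clockwise (from above) of the jig's +x axis, out to the -y side; it swings anticlockwise to 1.75: shut, along +x. Below 0.15 the eccentric is out of the channel, above 1.0 it juts in; from about 1.45 it presses a mount to the fence (3 to 6 N at the grip). It stays where left (about 1.5 N to move it)
- glue_bottle: white glue bottle with a red nozzle, standing, 38 mm across, 114 mm high; origin at its foot
- film_can: black can with a grey lid, standing on a third corner of the card, 34 mm across, 50 mm high; origin at its foot
- masking_tape: roll of cream tape lying flat, 100 mm across, 25 mm high; origin at the centre of its underside
- vial_red: clear vial with a red cap, standing on a corner of the card, 29 mm across, 54 mm high; origin at its foot
- vial_white: clear vial with a white cap, standing on the corner of the card diagonally across from the red one, 29 mm across, 54 mm high; origin at its foot

How it is judged:
At the end, for the whole second after the job is handed in: Top mount at rest flat in the channel, core up, within 4 mm of the stop and 3 mm of the fence, parallel within 0.03 rad; lever past 1.5 rad; the other four mounts within 6 mm of their starts; bottle, vials, can and tape within 20 mm of theirs and upright (x of top_mount in the frame of jig_seat between -0.004 and 0.004 m and y of top_mount in the frame of jig_seat between -0.003 and 0.003 m and z of top_mount in the frame of jig_seat between -0.003 and 0.003 m and angle between the y axis of top_mount and the x axis of jig, either way round below 0.03 rad and angle between top_mount's own z axis and vertical below 0.05 rad and value of joint clamp_lever above 1.5 rad and linear speed of top_mount below 0.01 m/s and distance of each of mount_a, mount_b, mount_c, mount_d from where it was at the start of the episode below 0.006 m and distance of each of glue_bottle, film_can, masking_tape, vial_red, vial_white from where it was at the start of the episode below 0.02 m and angle between each of glue_bottle, film_can, masking_tape, vial_red, vial_white's own z axis and vertical below 0.2 rad); the robot touches nothing.
It fails at once if a mount lower in the pile is shifted by more than 8 mm, even for a moment (distance of any of mount_a, mount_b, mount_c, mount_d from where it was at the start of the episode above 0.008 m).
It fails at once if the glue bottle, a vial or the film can is knocked over (angle between any of glue_bottle, vial_red, vial_white, film_can's own z axis and vertical above 0.6 rad).
It also fails if it takes over 69 s, if anything falls off the work surface, if the arm or the gripper's body presses on something with over 40 N, if the wrist force passes 120 N, or if a joint passes its speed limit or range.

### The arm

A 6-joint arm with a two-finger parallel gripper is mounted at the origin on a cart in front of the work surface, level with it; the furniture and walls round the work are solid. World frame = base frame: x ahead of the robot, y to its left, z up, the work surface at z = 0. Lengths are in m, angles in rad, forces in N, time in s.
With the tool pointing down it reaches from about 0.325 to 0.85 m from the base axis. Payload 4.4 kg.
Tool frame: the origin (TCP) lies at the very end of the fingers, on their centre line; the grasp point (between the pads) lies 19 mm behind it; z points along the fingers, y is the line along which they close (so a half turn about z gives the same grasp; the last joint's range is limited). The gripper opens to 94 mm and grips with 3 to 60 N. Pads are 16 mm wide; open, the fingers measure 119 mm over their backs; the gripper's body (75 mm by 177 mm) begins 78 mm behind the grasp point.
Start: joints at [-1.329, 0.207, 1.542, -0, 1.393, -0.15], TCP at [0.22, -0.531, 0.205] pointing down, gripper open.
Joint ranges: [-2.73, 2.73], [-0.86, 2.22], [0.23, 2.46], [-1.11, 4.25], [0.08, 2.63], [-2.82, 2.82]. Speed limits (rad/s): [2.79, 2.79, 3.14, 3.14, 3.14, 3.14].

### API

Orientations are given as a 3x3 rotation matrix whose columns are the frame's x, y, z axes.
In Python, from rig import sensors, cams, env gives the robot as it stands.
- The arm moves only by the shell command python3 -m inch 'ROWS' [FORCE]. ROWS is JSON, a list of rows, each a list of 7 numbers: the turn, a rotation vector about the world's x, y, z in degrees, then the shift along the world's x, y, z in mm, then the closure, from 0 (fully open) to 1 (shut). A call has 1 to 20 rows; each row is the pose to reach, as a shift and turn from the pose commanded when the call began; what a row does not reach only later rows make up. A row lasts 1/10 s, in which the tool goes at most 50 mm and 8.59 degrees, less where a joint would pass 70% of its speed; a pose out of reach is approached as far as the arm can. A call with a gripper value outside its range is refused whole. The fingers move at their own pace and stop on an object; FORCE is the grip in N (left out, the last holds). Time passes only in rows, so rows that repeat a pose let the fingers close. It gives the time, the measured TCP pose, the force, the opening and the grip force at its end, in the units of the state.
- sensors.get_state(): the state, without advancing time (a new reading comes with each control period).
- cams.camera(name): name is "scene" or "top"; returns the picture (480x640x3 uint8, red, green, blue); there is no depth.
- cams.camera_params(name): a dict with "mtx" (3x3 intrinsics, pixels), "pose" (4x4, takes a point from camera to world coordinates). Camera axes: x right, y up, looking along -z (the intrinsics and any distortion apply to the point x, -y, -z); pixel columns grow to the right and rows downward; lengths in m; the calibration is good to about 2 mm. A picture is of the moment at which its call begins. camera_params takes no time and is no camera call.
- env.job_done(): hands the job in; it is judged then, once.
The state is a dict: "clock": time; "qpos": joint angles; "qvel": joint speeds; "effort": joint torques, N m; "ee_pos": TCP position; "orientation": TCP orientation; "contact_force": force on the tool from outside, world axes, zero at the start; "ft_torque": the same for the moment, N m; "opening": finger opening in m; "gripper_force": force on a finger pad.
Only numpy, scipy, OpenCV 4.12 (cv2) and the standard library are available. Lean on these libraries where they do the work, as an engineer would, in place of code of your own. Each camera call takes 0.05 s, during which the arm holds its last target. There are 200 camera calls.

## Working session

There is one attempt and no reset: what is moved stays moved. The work goes in short steps, Python scripts to look and compute and a shell command to move; the robot and the scene stay as the last step left them, time stands still between calls to the robot, and variables do not carry over. Pictures are saved under pics/ and viewed, at most 10 in all, crops included, and the job is handed in when it is done.

```bash
mkdir -p pics; ls; python3 - <<'E'
from rig import sensors, cams
import cv2,numpy as np
for n in("scene","top"):
    im=cams.camera(n); cv2.imwrite(f"pics/{n}0.png",im[:,:,::-1]); p=cams.camera_params(n); print(n,np.round(p["mtx"],1).tolist(),np.round(p["pose"],4).tolist(),[k for k in p])
s=sensors.get_state();print({k:np.round(v,3).tolist() for k,v in s.items()})
E
```

```text
pics
scene [[571.5, 0.0, 312.5], [0.0, 571.5, 240.2], [0.0, 0.0, 1.0]] [[-0.694, 0.4351, -0.5736, -0.1926], [-0.7199, -0.4328, 0.5427, 0.5836], [-0.0122, 0.7896, 0.6136, 0.7888], [0.0, 0.0, 0.0, 1.0]] ['mtx', 'pose']
top [[494.3, 0.0, 322.9], [0.0, 494.3, 242.6], [0.0, 0.0, 1.0]] [[-0.0233, 0.9935, -0.1115, 0.3916], [-0.9997, -0.0222, 0.0112, -0.0625], [0.0087, 0.1118, 0.9937, 0.9931], [0.0, 0.0, 0.0, 1.0]] ['mtx', 'pose']
{'clock': 0.1, 'qpos': [-1.329, 0.207, 1.543, -0.0, 1.394, -0.151], 'qvel': [-0.001, -0.002, -0.004, 0.0, -0.001, -0.0], 'effort': [0.001, -37.186, -28.229, 0.07, 0.031, -0.0], 'ee_pos': [0.219, -0.531, 0.204], 'orientation': [[0.924, 0.382, -0.001], [0.382, -0.924, 0.002], [0.0, -0.002, -1.0]], 'contact_force': [-0.16, -0.534, -0.027], 'ft_torque': [0.039, 0.069, -0.008], 'gripper_force': 0.0, 'opening': 0.094}
```

View pics/top0.png

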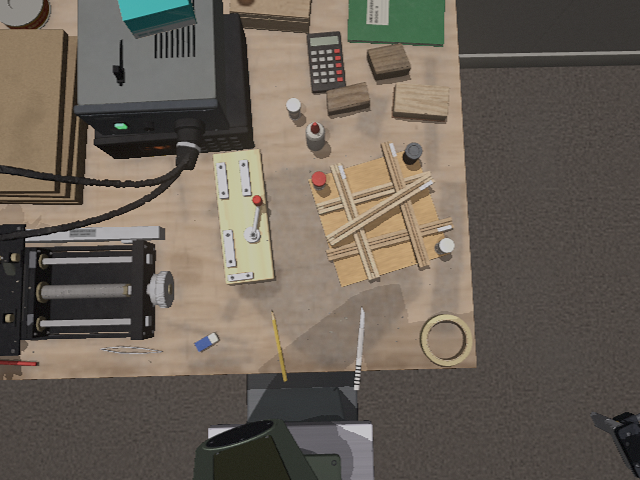

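View pics/scene0.png

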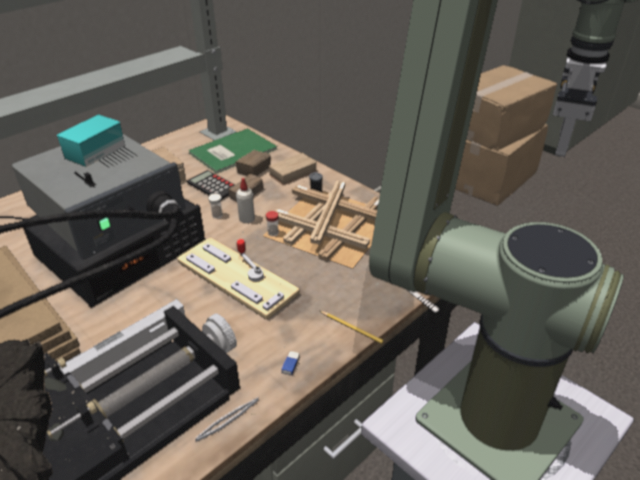

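Top view: the jig's board spans about (215–273, 150–285), with the pivot at (252,235) and the red knob at (257,200), so the lever is nearly shut. The top mount runs diagonally from (330,240) to (432,183). I'll crop both areas.

```bash
python3 - <<'E'
import cv2,numpy as np
im=cv2.imread("pics/top0.png")
a=cv2.resize(im[140:290,205:305],None,fx=4,fy=4,interpolation=cv2.INTER_CUBIC)
b=cv2.resize(im[140:290,310:460],None,fx=4,fy=4,interpolation=cv2.INTER_CUBIC)[:,:400+200]
cv2.imwrite("pics/a.png",a);cv2.imwrite("pics/b.png",b)
E
```

```text
(no output)
```

View pics/a.png

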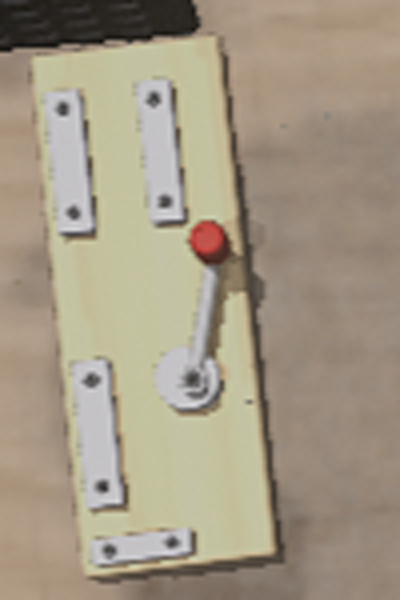

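View pics/b.png

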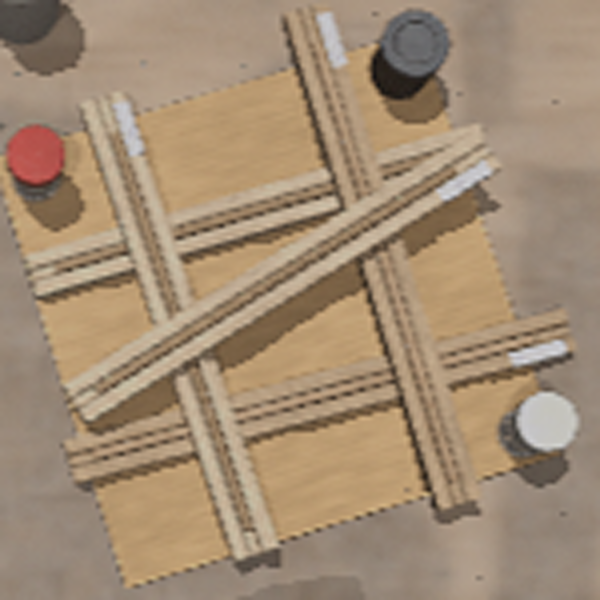

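The crops show all corners clearly. Board corners in crop a are (33,57), (215,37), (275,552) and (87,577). The pivot is at (190,380) and the knob at (209,240). The top mount's ends in crop b are (66,390)/(90,420) and (480,125)/(497,160).

```bash
cat > h.py <<'E'
import numpy as np,cv2
from rig import cams
def ray(n,px):
    p=cams.camera_params(n);u=np.linalg.inv(p["mtx"])@[px[0],px[1],1.]
    d=p["pose"][:3,:3]@np.array([u[0],-u[1],-u[2]]);return p["pose"][:3,3],d
def onz(n,px,z):
    o,d=ray(n,px);return o+d*(z-o[2])/d[2]
def proj(n,P):
    p=cams.camera_params(n);c=p["pose"][:3,:3].T@(np.array(P)-p["pose"][:3,3]);q=p["mtx"]@[c[0],-c[1],-c[2]];return q[:2]/q[2]
def a2p(x,y,ox=205,oy=140,f=4): return ((x+.5)/f-.5+ox,(y+.5)/f-.5+oy)
def red(n,im,box):
    h=cv2.cvtColor(im,cv2.COLOR_RGB2HSV);x0,y0,x1,y1=box
    m=((h[...,0]<8)|(h[...,0]>172))&(h[...,1]>150)&(h[...,2]>80)
    ys,xs=np.nonzero(m[y0:y1,x0:x1]);return xs.mean()+x0,ys.mean()+y0,len(xs)
E
python3 - <<'E'
from h import *
im=cv2.imread("pics/top0.png")[:,:,::-1].copy();sc=cv2.imread("pics/scene0.png")[:,:,::-1].copy()
np.set_printoptions(precision=4,suppress=True)
h=cv2.cvtColor(im,cv2.COLOR_RGB2HSV)
C=np.array([onz("top",a2p(*c),.018) for c in[(33,57),(215,37),(275,552),(87,577)]])[:,:2]
print(C,[np.linalg.norm(C[i]-C[i-3]) for i in range(4)])
# least squares jig pose
L=np.array([(.128,.036),(.128,-.060),(-.138,-.060),(-.138,.036)])
A,B=L-L.mean(0),C-C.mean(0);U,_,V=np.linalg.svd(A.T@B);R=(U@V).T;t=C.mean(0)-R@L.mean(0)
print("jig",t,np.degrees(np.arctan2(R[1,0],R[0,0])),"res",(L@R.T+t-C)*1e3)
def J(px,z): return R.T@(onz("top",px,z)[:2]-t)*1e3
for nm,q in dict(ffar1=(78,88),ffar2=(95,232),fn1=(105,358),fn2=(126,505),st1=(90,540),st2=(190,530),g1=(136,82),g2=(150,222)).items(): print(nm,J(a2p(*q),.028))
for nm,im_,box in(("top",im,(245,185,270,215)),("scene",sc,(230,235,252,255))):
    r=red(nm,im_,box);P=onz(nm,r[:2],.07 if nm=="top" else .06);print(nm,"knob",r,P,R.T@(P[:2]-t)*1e3)
# mount
M=np.array([onz("top",a2p(x,y,310),.045)[:2] for x,y in[(66,390),(480,125),(497,160),(90,420)]])
m0=(M[0]+M[3])/2;m1=(M[1]+M[2])/2;d=m1-m0
print("mount",M,(m0+m1)/2,np.linalg.norm(d),np.degrees(np.arctan2(d[1],d[0])))
for z in(.031,.045,.055):
    print(z,proj("scene",[*((m0+m1)/2),z]),proj("scene",[*m0,z]),proj("scene",[*m1,z]))
print([proj("scene",[*c,.018]) for c in C])
E
```

```text
[[0.6865 0.1448]
 [0.695  0.0528]
 [0.4338 0.0256]
 [0.4237 0.1179]] [np.float64(0.09237000718444556), np.float64(0.262546534837669), np.float64(0.09288726477349639), np.float64(0.26413674320640684)]
jig [0.5635 0.0977] 5.875917888065967 res [[ 0.6602  1.8645]
 [ 1.9906 -1.6528]
 [-1.4778 -1.6872]
 [-1.173   1.4754]]
ffar1 [105.3391  11.7464]
ffar2 [31.5357 10.9671]
fn1 [-31.7602  12.6715]
fn2 [-105.0419   10.1183]
st1 [-119.8182   29.2922]
st2 [-121.0641  -19.4875]
g1 [104.834  -17.2938]
g2 [ 33.1801 -16.5786]
top knob (np.float64(256.3818181818182), np.float64(199.34545454545454), 55) [0.5805 0.0513 0.07  ] [ 12.1478 -47.9359]
scene knob (np.float64(240.59154929577466), np.float64(245.43661971830986), 71) [0.5806 0.0563 0.06  ] [ 12.7479 -42.9299]
mount [[ 0.5085 -0.0796]
 [ 0.6351 -0.2863]
 [ 0.6174 -0.2938]
 [ 0.4936 -0.0909]] [ 0.5637 -0.1876] 0.24002005863760897 -58.55213292506937
0.031 [329.6846 212.197 ] [316.8634 243.4641] [340.8408 184.9903]
0.045 [329.7229 207.1869] [316.8141 238.2981] [340.945  180.1406]
0.055 [329.7505 203.5678] [316.7784 234.5633] [341.0203 176.6399]
[array([178.6162, 257.1948]), array([211.5285, 236.8879]), array([300.6035, 287.769 ]), array([268.5137, 313.7291])]
```

Geometry is consistent: the mount measures 240.0 mm, the fence is at y≈11.3 and the stop at −120.4. The jig is at (0.5635, 0.0977) with yaw about 6°. The knob is at (0.581, 0.054) with the lever about 13° short of shut. Moving above the knob.

```bash
python3 -m inch '[[0,0,75,180,290,0,0.2],[0,0,75,180,290,0,0.4],[0,0,75,180,290,0,0.5],[0,0,75,180,290,0,0.5],[0,0,75,180,290,0,0.5],[0,0,75,180,290,0,0.5],[0,0,75,180,290,0,0.5],[0,0,75,180,290,0,0.5],[0,0,75,180,290,0,0.5],[0,0,150,361,585,0,0.5],[0,0,150,361,585,0,0.5],[0,0,150,361,585,0,0.5],[0,0,150,361,585,0,0.5],[0,0,150,361,585,0,0.5],[0,0,150,361,585,0,0.5],[0,0,150,361,585,0,0.5],[0,0,150,361,585,0,0.5],[0,0,150,361,585,0,0.5],[0,0,150,361,585,0,0.5],[0,0,150,361,585,0,0.5]]' 15
```

```text
clock: 2.1
ee_pos: [0.5802, 0.0535, 0.2049]
orientation: [[-0.991, 0.134, -0.001], [0.134, 0.991, 0.0], [0.001, -0.0, -1.0]]
contact_force: [0.3, 0.8, 1.0]
opening: 0.0471
gripper_force: 0.0
```

```bash
python3 -m inch '[[0,0,0,1,0,-40,0.5],[0,0,0,1,0,-80,0.5],[0,0,0,1,0,-110,0.5],[0,0,0,1,0,-135,0.5],[0,0,0,1,0,-150,0.5],[0,0,0,1,0,-158,0.5],[0,0,0,1,0,-158,0.5],[0,0,0,1,0,-158,1],[0,0,0,1,0,-158,1],[0,0,0,1,0,-158,1],[0,0,0,1,0,-158,1],[0,0,0,1,0,-158,1],[0,0,0,1,0,-158,1],[0,0,0,1,0,-158,1]]' 12
```

```text
clock: 3.5
ee_pos: [0.5823, 0.0534, 0.0483]
orientation: [[-0.991, 0.131, 0.002], [0.131, 0.991, -0.0], [-0.002, -0.0, -1.0]]
contact_force: [-0.1, -0.9, 4.4]
opening: 0.0187
gripper_force: 12.0
```

```bash
python3 -m inch '[[0,0,-7,-1.5,-8,0,1],[0,0,-14,-4,-15.5,0,1],[0,0,-21,-7.5,-23,0,1],[0,0,-29,-12,-30,0,1],[0,0,-36,-17,-36,0,1],[0,0,-43,-23,-41.5,0,1],[0,0,-50,-29.5,-46.5,0,1],[0,0,-57,-36.5,-50.5,0,1],[0,0,-64,-44,-53.5,0,1],[0,0,-71,-52,-55.5,0,1],[0,0,-78.5,-60,-56.5,0,1],[0,0,-86,-68,-56.5,0,1],[0,0,-86,-68,-56.5,0,1],[0,0,-86,-68,-56.5,0,1]]'
```

```text
clock: 4.9
ee_pos: [0.5147, -0.0005, 0.0483]
orientation: [[0.063, 0.998, 0.003], [0.998, -0.063, 0.004], [0.005, 0.003, -1.0]]
contact_force: [1.8, 6.5, 4.2]
opening: 0.0185
gripper_force: 12.0
```

```bash
python3 -m inch '[[0,0,0,0,0,0,0.5],[0,0,0,0,0,0,0.5],[0,0,0,0,0,0,0.5],[0,0,0,0,0,40,0.5],[0,0,0,0,0,80,0.5],[0,0,8,10,-30,110,0.5],[0,0,16,20,-70,110,0.5],[0,0,24,30,-110,110,0.5],[0,0,32,40,-150,110,0.5],[0,0,35,49,-187,110,0.5],[0,0,35,49,-187,110,0.5],[0,0,35,49,-187,110,0.5],[0,0,35,49,-187,110,0.5]]'; python3 - <<'E'
from h import *
im=cams.camera("scene");cv2.imwrite("pics/s1.png",cv2.resize(im[150:300,150:410,::-1],None,fx=3,fy=3,interpolation=cv2.INTER_CUBIC))
t=cams.camera("top");cv2.imwrite("pics/t1.png",t[:,:,::-1]);print(red("top",t,(240,180,300,270)))
E
```

```text
clock: 6.2
ee_pos: [0.5619, -0.189, 0.1568]
orientation: [[-0.522, 0.853, -0.001], [0.853, 0.522, 0.001], [0.002, -0.001, -1.0]]
contact_force: [-0.1, -0.7, 0.9]
opening: 0.0469
gripper_force: 0.0
(np.float64(285.37931034482756), np.float64(234.6551724137931), 58)
```

View pics/s1.png

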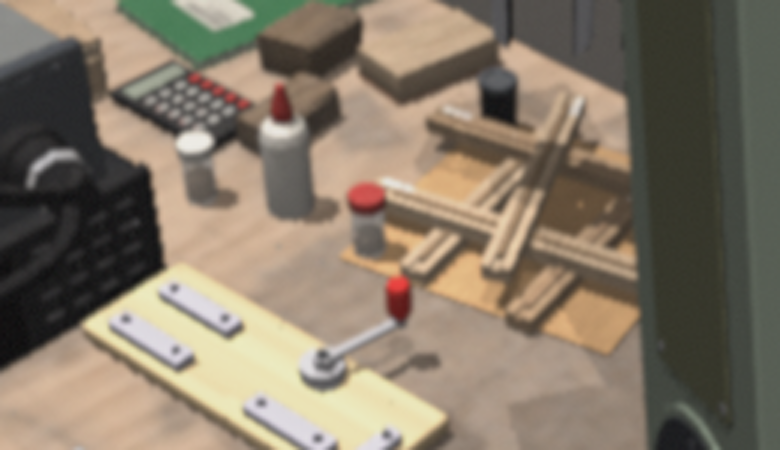

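The scene view shows the lever open, with the knob at crop (398,298) out over the −y side. The pile is untouched. The top mount's ends are at px (315,238) and (341,182), within about 2 px of my projection. Descending and gripping.

```bash
python3 -m inch '[[0,0,0,2,1.5,-40,0.5],[0,0,0,2,1.5,-75,0.5],[0,0,0,2,1.5,-100,0.5],[0,0,0,2,1.5,-115,0.5],[0,0,0,2,1.5,-124,0.5],[0,0,0,2,1.5,-124,0.5],[0,0,0,2,1.5,-124,0.6],[0,0,0,2,1.5,-124,0.66],[0,0,0,2,1.5,-124,0.7],[0,0,0,2,1.5,-124,0.74],[0,0,0,2,1.5,-124,0.78],[0,0,0,2,1.5,-124,0.82],[0,0,0,2,1.5,-124,0.86],[0,0,0,2,1.5,-124,0.9],[0,0,0,2,1.5,-124,0.9],[0,0,0,2,1.5,-124,0.9]]' 20
```

```text
clock: 7.9
ee_pos: [0.565, -0.1887, 0.0341]
orientation: [[-0.522, 0.853, 0.001], [0.853, 0.522, -0.0], [-0.001, 0.001, -1.0]]
contact_force: [-0.4, 0.7, 5.1]
opening: 0.0217
gripper_force: 20.0
```

```bash
python3 -m inch '[[0,0,0,0,0,3,0.9],[0,0,0,0,0,8,0.9],[0,0,0,0,0,20,0.9],[0,0,0,0,0,50,0.9],[0,0,0,0,0,90,0.9],[0,0,0,0,0,125,0.9],[0,0,7,0,25,130,0.9],[0,0,15,0,60,130,0.9],[0,0,23,0,95,130,0.9],[0,0,31,0,130,130,0.9],[0,0,39,0,165,130,0.9],[0,0,47,2,200,130,0.9],[0,0,55,3,235,130,0.9],[0,0,61,4,265,130,0.9],[0,0,64.6,4.5,284,130,0.9],[0,0,64.6,4.5,284,130,0.9],[0,0,64.6,4.5,284,130,0.9],[0,0,64.6,4.5,284,130,0.9],[0,0,64.6,4.5,284,130,0.9]]'; python3 - <<'E'
from h import *
im=cams.camera("scene");cv2.imwrite("pics/s2.png",cv2.resize(im[120:320,150:410,::-1],None,fx=3,fy=3,interpolation=cv2.INTER_CUBIC))
t=cams.camera("top");cv2.imwrite("pics/t2.png",cv2.resize(t[130:290,200:400,::-1],None,fx=3.7,fy=3.7,interpolation=cv2.INTER_CUBIC))
E
```

```text
clock: 9.8
ee_pos: [0.5691, 0.0943, 0.1636]
orientation: [[-0.995, -0.103, -0.0], [-0.103, 0.995, -0.0], [0.0, -0.0, -1.0]]
contact_force: [-0.1, -0.5, -0.7]
opening: 0.022
gripper_force: 20.0
```

View pics/s2.png

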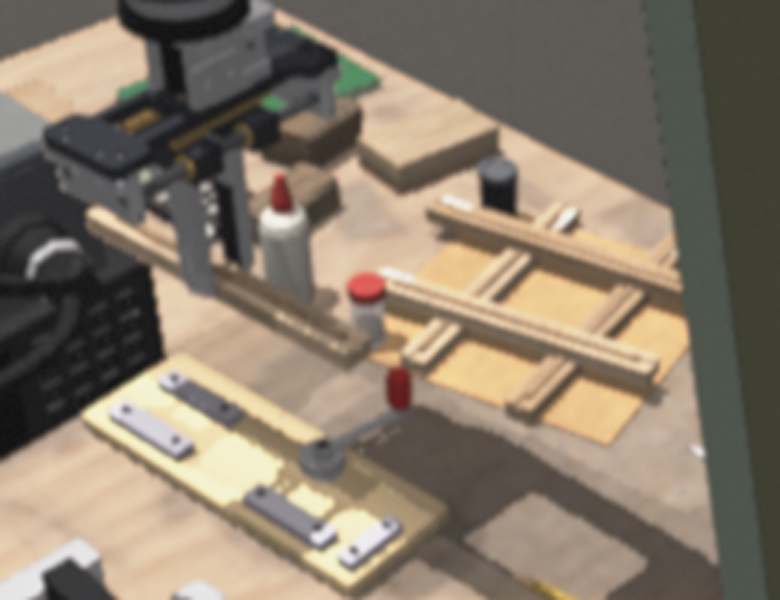

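The scene view shows the mount held level over the jig, its near end at crop (355,348), which is px (268,236). The other four mounts lie in place. Checking the near end against the stop.

```bash
python3 - <<'E'
from h import *
a=np.radians(6);R=np.array([[np.cos(a),-np.sin(a)],[np.sin(a),np.cos(a)]]);t=np.array([.5635,.0977])
for q in[(341,358),(372,340),(357,347)]:
    P=onz("scene",a2p(*q,150,120,3),.1755);print(P,R.T@(P[:2]-t)*1e3)
P=onz("scene",a2p(90,212,150,120,3),.1755);print(R.T@(P[:2]-t)*1e3)
E
```

```text
[0.44417902 0.10011875 0.1755    ] [-118.41449566   14.87793421]
[0.44458391 0.07577883 0.1755    ] [-120.55604235   -9.370963  ]
[0.44565362 0.0865557  0.1755    ] [-118.36569899    1.23504575]
[120.01485476   5.89956291]
```

View pics/t2.png

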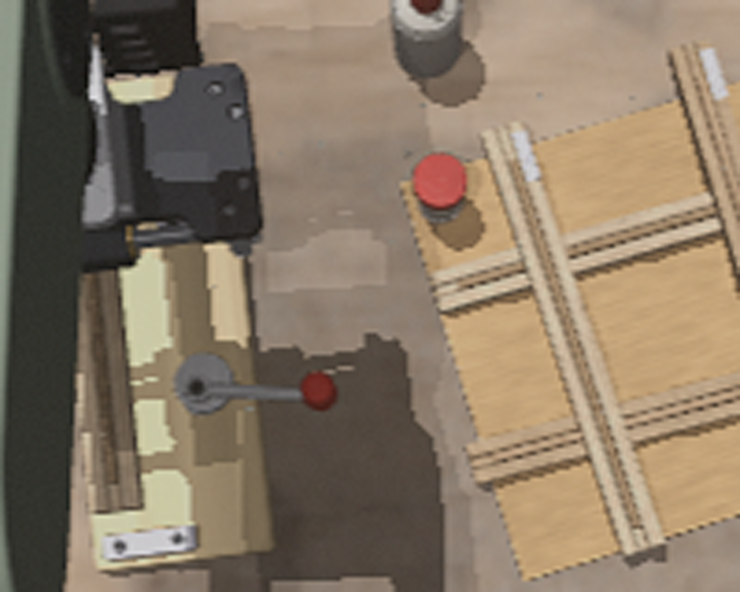

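The top view shows the mount's near end at crop (97,513)–(143,505). The stop is below it at (105–197, 530–555).

```bash
python3 - <<'E'
from h import *
a=np.radians(6);R=np.array([[np.cos(a),-np.sin(a)],[np.sin(a),np.cos(a)]]);t=np.array([.5635,.0977])
for q in[(97,513),(143,505),(82,272),(117,268)]:
    P=onz("top",a2p(*q,200,130,3.7),.1755);print(R.T@(P[:2]-t)*1e3)
E
```

```text
[-119.47345262    4.42487222]
[-118.52642614  -16.30810792]
[-9.93929725 -0.42268846]
[-10.10413442 -16.32921258]
```

```bash
python3 -m inch '[[0,0,0,4,2.5,-40,0.9],[0,0,0,4,2.5,-80,0.9],[0,0,0,4,2.5,-105,0.9],[0,0,0,4,2.5,-120,0.9],[0,0,0,4,2.5,-127,0.9],[0,0,0,4,2.5,-127,0.9],[0,0,0,4,2.5,-127,0.9]]'; python3 - <<'E'
from h import *
t=cams.camera("top");cv2.imwrite("pics/t3.png",cv2.resize(t[140:290,200:300,::-1],None,fx=4,fy=4,interpolation=cv2.INTER_CUBIC))
E
```

```text
clock: 10.6
ee_pos: [0.5745, 0.098, 0.0379]
orientation: [[-0.994, -0.105, 0.003], [-0.105, 0.994, 0.0], [-0.003, -0.0, -1.0]]
contact_force: [0.0, -0.6, -0.0]
opening: 0.0218
gripper_force: 20.0
```

View pics/t3.png

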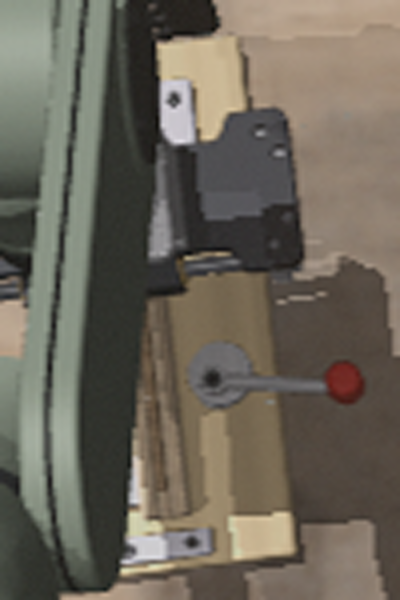

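The near end of the mount is at crop (146,517)–(189,513), clear of the stop at (130–212, 530). The fence block shows at (134,490) to its left.

```bash
python3 - <<'E'
from h import *
a=np.radians(6);R=np.array([[np.cos(a),-np.sin(a)],[np.sin(a),np.cos(a)]]);t=np.array([.5635,.0977])
for q,z in[((146,517),.0488),((189,513),.0488),((168,310),.0488),((212,528),.028),((140,503),.028)]:
    P=onz("top",a2p(*q,200,140,4),z);print(R.T@(P[:2]-t)*1e3)
E
```

```text
[-112.51211924    7.72018055]
[-113.21990518  -12.81198993]
[-14.46883333 -13.62121367]
[-120.27438732  -20.27625995]
[-103.68955934   13.16333136]
```

```bash
python3 -m inch '[[0,0,0,0,0,-6,0.9],[0,0,0,0,0,-11,0.9],[0,0,0,0,0,-14,0.9],[0,0,0,0,0,-16,0.9],[0,0,0,0,0,-16,0.9],[0,0,0,0,0,-16,0.9]]' 12
```

```text
clock: 11.25
ee_pos: [0.5727, 0.0981, 0.021]
orientation: [[-0.994, -0.105, -0.001], [-0.105, 0.994, -0.0], [0.001, -0.0, -1.0]]
contact_force: [-3.4, -0.5, 4.7]
opening: 0.0218
gripper_force: 12.0
```

```bash
python3 -m inch '[[0,0,0,-2,-0.2,0,0.9],[0,0,0,-4,-0.4,0,0.9],[0,0,0,-4,-0.4,0,0.9]]' 12;  python3 -m inch '[[0,0,0,-1,-0.1,0,0.9],[0,0,0,-2,-0.2,0,0.9],[0,0,0,-2,-0.2,0,0.9]]' 12
```

```text
clock: 11.55
ee_pos: [0.57, 0.0977, 0.021]
orientation: [[-0.994, -0.105, 0.002], [-0.105, 0.994, 0.0], [-0.002, -0.0, -1.0]]
contact_force: [1.5, 0.2, 2.9]
opening: 0.0219
gripper_force: 12.0
clock: 11.85
ee_pos: [0.5684, 0.0975, 0.021]
orientation: [[-0.994, -0.105, 0.003], [-0.105, 0.994, 0.0], [-0.003, -0.0, -1.0]]
contact_force: [3.9, 0.7, 2.7]
opening: 0.0218
gripper_force: 12.0
```

```bash
python3 -m inch '[[0,0,0,-1,-0.1,0,0.9],[0,0,0,-2,-0.2,0,0.9],[0,0,0,-2,-0.2,0,0.9],[0,0,0,-2,-0.2,0,0.9]]' 12;  python3 -m inch '[[0,0,0,-1,-0.1,0,0.9],[0,0,0,-2,-0.2,0,0.9],[0,0,0,-2,-0.2,0,0.9],[0,0,0,-2,-0.2,0,0.9]]' 12
```

```text
clock: 12.25
ee_pos: [0.5684, 0.0974, 0.0215]
orientation: [[-0.994, -0.105, 0.007], [-0.105, 0.994, 0.0], [-0.007, -0.0, -1.0]]
contact_force: [7.8, 0.8, -0.1]
opening: 0.0218
gripper_force: 12.0
clock: 12.65
ee_pos: [0.5684, 0.0973, 0.0223]
orientation: [[-0.994, -0.105, 0.011], [-0.105, 0.994, 0.001], [-0.011, -0.0, -1.0]]
contact_force: [10.2, 0.9, 0.2]
opening: 0.0218
gripper_force: 12.0
```

```bash
python3 -m inch '[[0,0,0,2,0.2,0,0.9],[0,0,0,3,0.3,0,0.9],[0,0,0,2.9,1.3,0,0.9],[0,0,0,2.8,2.3,0,0.9],[0,0,0,2.7,3.3,0,0.9],[0,0,0,2.7,3.3,0,0.9]]' 12;  python3 -m inch '[[0,0,0,-0.1,1,0,0.9],[0,0,0,-0.2,2,0,0.9],[0,0,0,-0.2,2,0,0.9]]' 12
```

```text
clock: 13.25
ee_pos: [0.5684, 0.0983, 0.0211]
orientation: [[-0.994, -0.106, 0.005], [-0.106, 0.994, -0.004], [-0.005, -0.004, -1.0]]
contact_force: [6.6, -5.0, 0.4]
opening: 0.0215
gripper_force: 12.0
clock: 13.55
ee_pos: [0.5683, 0.0986, 0.0211]
orientation: [[-0.994, -0.107, 0.005], [-0.107, 0.994, -0.006], [-0.005, -0.007, -1.0]]
contact_force: [6.5, -9.2, 0.2]
opening: 0.0218
gripper_force: 12.0
```

```bash
python3 -m inch '[[0,0,0,-0.5,-2,0,0.9],[0,0,0,-0.5,-3.5,0,0.9],[0,0,0,-0.5,-3.5,0,0.9],[0,0,0,-0.5,-3.5,0,0.5],[0,0,0,-0.5,-3.5,0,0.5],[0,0,0,-0.5,-3.5,0,0.5],[0,0,0,-0.5,-3.5,0,0.5],[0,0,0,-0.5,-3.5,30,0.5],[0,0,0,-0.5,-3.5,70,0.5],[0,0,0,-0.5,-3.5,110,0.5],[0,0,0,-0.5,-50,130,0.5],[0,0,0,-0.5,-100,130,0.5],[0,0,0,-0.5,-150,130,0.5],[0,0,0,-0.5,-200,130,0.5],[0,0,0,-0.5,-200,130,0.5],[0,0,0,-0.5,-200,130,0.5]]' 12; python3 - <<'E'
from h import *
t=cams.camera("top");cv2.imwrite("pics/t4.png",cv2.resize(t[140:290,200:300,::-1],None,fx=4,fy=4,interpolation=cv2.INTER_CUBIC))
print(red("top",t,(270,220,300,255)))
E
```

```text
clock: 15.15
ee_pos: [0.5644, -0.0985, 0.15]
orientation: [[-0.995, -0.103, -0.001], [-0.103, 0.995, 0.001], [0.001, 0.001, -1.0]]
contact_force: [0.2, -0.1, -0.3]
opening: 0.0475
gripper_force: 0.0
(np.float64(nan), np.float64(nan), 0)h.py:14: RuntimeWarning: Mean of empty slice.
  ys,xs=np.nonzero(m[y0:y1,x0:x1]);return xs.mean()+x0,ys.mean()+y0,len(xs)
  ret = ret.dtype.type(ret / rcount)
```

View pics/t4.png

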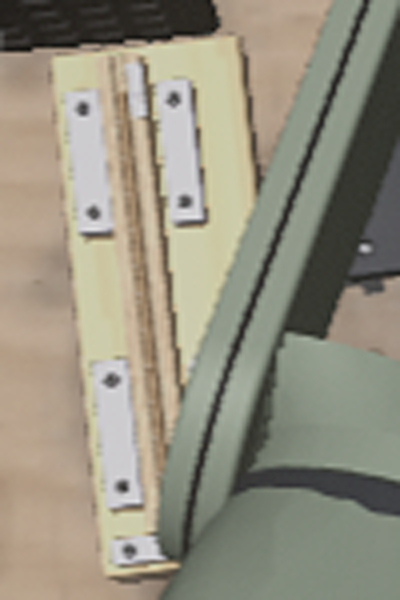

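The top view shows the mount seated along the fence blocks, with its near end at the stop around (150,535). Back to the knob.

```bash
python3 -m inch '[[0,0,-8,0,20,0,0.5],[0,0,-16,-10,40,0,0.5],[0,0,-24,-20,60,0,0.5],[0,0,-32,-30,80,0,0.5],[0,0,-40,-40,90,0,0.5],[0,0,-48,-50,98,0,0.5],[0,0,-56,-50,98,0,0.5],[0,0,-64,-50,98,0,0.5],[0,0,-72,-50,98,0,0.5],[0,0,-80,-50,98,0,0.5],[0,0,-88,-50,98,0,0.5],[0,0,-96,-50,98,0,0.5],[0,0,-100,-50,98,0,0.5],[0,0,-100,-50,98,0,0.5],[0,0,-100,-50,98,0,0.5]]' 12
python3 -m inch '[[0,0,0,0,0,-40,0.5],[0,0,0,0,0,-75,0.5],[0,0,0,0,0,-95,0.5],[0,0,0,0,0,-103,0.5],[0,0,0,0,0,-103,0.5],[0,0,0,0,0,-103,1],[0,0,0,0,0,-103,1],[0,0,0,0,0,-103,1],[0,0,0,0,0,-103,1],[0,0,0,0,0,-103,1],[0,0,0,0,0,-103,1],[0,0,0,0,0,-103,1]]' 15
```

```text
clock: 16.7
ee_pos: [0.5146, 0.0018, 0.1503]
orientation: [[0.065, 0.998, -0.001], [0.998, -0.065, 0.0], [0.0, -0.001, -1.0]]
contact_force: [0.4, -0.7, 0.2]
opening: 0.0471
gripper_force: 0.0
clock: 17.9
ee_pos: [0.5156, 0.0002, 0.0483]
orientation: [[0.069, 0.998, 0.001], [0.998, -0.069, -0.0], [-0.0, 0.001, -1.0]]
contact_force: [-1.6, -0.1, 6.3]
opening: 0.0183
gripper_force: 15.0
```

```bash
python3 -m inch '[[0,0,8,9,0.5,0,1],[0,0,16,18,2.3,0,1],[0,0,24,27,5.3,0,1],[0,0,32,35,9.5,0,1],[0,0,40,42.5,15,0,1],[0,0,48,49,21,0,1],[0,0,56,55,28.5,0,1],[0,0,64,59.5,36.5,0,1],[0,0,72,63,45,0,1],[0,0,80,65,53.5,0,1],[0,0,80,65,53.5,0,1]]' 20
python3 -m inch '[[0,0,4,0.7,4.5,0,1],[0,0,8,1,9,0,1],[0,0,12,1,13.5,0,1],[0,0,16,0.5,18,0,1],[0,0,16,0.5,18,0,1],[0,0,16,0.5,18,0,1]]' 20
```

```text
clock: 19.0
ee_pos: [0.582, 0.0528, 0.0484]
orientation: [[-0.971, 0.239, 0.004], [0.239, 0.971, -0.003], [-0.004, -0.002, -1.0]]
contact_force: [1.8, -5.1, 3.5]
opening: 0.0185
gripper_force: 20.0
clock: 19.6
ee_pos: [0.5827, 0.0686, 0.0484]
orientation: [[-0.999, -0.033, 0.004], [-0.033, 0.999, -0.005], [-0.004, -0.005, -1.0]]
contact_force: [2.6, -8.3, 2.2]
opening: 0.0187
gripper_force: 20.0
```

```bash
python3 -m inch '[[0,0,0,-0.3,1.5,0,1],[0,0,0,-0.5,3,0,1],[0,0,0,-0.5,3,0,1],[0,0,0,-0.5,3,0,1]]' 20
```

```text
clock: 20.0
ee_pos: [0.5827, 0.0695, 0.0484]
orientation: [[-0.999, -0.033, 0.005], [-0.034, 0.999, -0.008], [-0.005, -0.009, -1.0]]
contact_force: [4.0, -13.2, 1.9]
opening: 0.0183
gripper_force: 20.0
```

```bash
python3 -m inch '[[0,0,0,0,-1.5,0,1],[0,0,0,0,-2.5,0,1],[0,0,0,0,-2.5,0,0.6],[0,0,0,0,-2.5,0,0.6],[0,0,0,0,-2.5,0,0.6],[0,0,0,0,-2.5,0,0.6],[0,0,0,0,-2.5,40,0.6],[0,0,0,0,-2.5,80,0.6],[0,0,0,0,-2.5,120,0.6],[0,0,0,-20,-50,140,0.6],[0,0,0,-40,-100,140,0.6],[0,0,0,-80,-150,140,0.6],[0,0,0,-120,-200,140,0.6],[0,0,0,-130,-250,140,0.6],[0,0,0,-130,-300,140,0.6],[0,0,0,-130,-340,140,0.6],[0,0,0,-130,-340,140,0.6],[0,0,0,-130,-340,140,0.6]]' 20; python3 - <<'E'
from h import *
t=cams.camera("top");cv2.imwrite("pics/t5.png",cv2.resize(t[130:290,200:400,::-1],None,fx=3.7,fy=3.7,interpolation=cv2.INTER_CUBIC))
E
```

```text
clock: 21.8
ee_pos: [0.4495, -0.2677, 0.1872]
orientation: [[-1.0, -0.031, -0.0], [-0.031, 1.0, -0.0], [0.0, -0.0, -1.0]]
contact_force: [1.2, 0.0, -1.3]
opening: 0.0373
gripper_force: 0.0
```

View pics/t5.png

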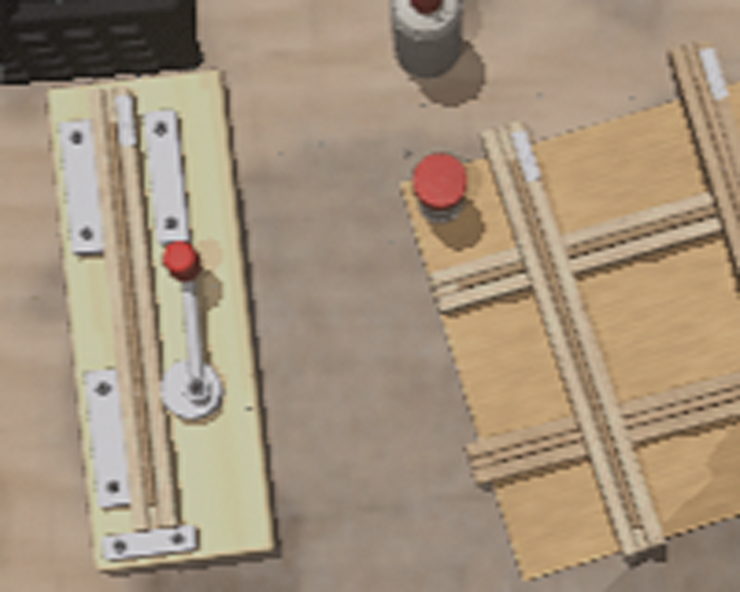

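The mount lies flush against the fence, with its near end (135–178, 527) at the stop's face. The lever is along the channel with the knob at (181,260), and the pile is unmoved. Handing in.

```bash
python3 -c "
from rig import env
print(env.job_done())"
```

```text
the job is handed in; nothing more can be done
None
```

The top mount is clamped in the jig, flat against the fence and end stop with the lever fully shut; in the last pictures the rest of the pile looked unmoved. The arm let go and backed clear, and I handed the job in at about 22 s; no verdict came back.

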